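# Change over the rolls on the buffet toaster

### The job

Change over the rolls on the toaster's warming rack: move the dark rolls that are done from the rack to the wooden tray, right way up and flat on its floor, and set every pale roll from the slate upright in a cradle of its own on the rack. Only when all rolls are in place, press the toaster's red lever down until it catches and stays down by itself. Also lay the serving tongs in their wooden rest, at whatever point suits you, and leave the oil, jam, breadsticks and sign where they stand.

Things in the scene. Friction and masses are not known exactly. Their poses are not given: they have to be found in the camera images.
- lever (a joint): travel of the toaster's red lever in m: 0 = up (sprung), 0.040 = bottom stop. It slides straight down. Pressing takes about 5 N at first and at most about 13 N, near 14 mm; beyond 33 mm the detent draws it to the bottom and holds it there (about 7 N up would free it). Short of that it springs back up
- lever_pad (a point): centre of the top face of the red lever's thumb pad (36 x 36 mm, 14 mm thick), which sticks out from the toaster's +y end; its middle is 44 mm clear of that end face. The point is 190 mm above the counter with the lever up and 150 mm with it down, and moves with the lever
- toaster: fixed long-slot steel toaster, 160 (x) x 280 (y) x 175 mm tall, with a wire warming rack on top. Origin: centre of its underside, z up, y along its length towards the lever end. The rack's flat wire floor, 100 (x) x 250 (y) mm, is 200 mm above the counter
- cradle0 (a point): centre of cradle 0 at the level of the rack floor, 200 mm above the counter, axes as the toaster's; cradles stand in a row along the toaster's y, 78 mm apart. Each is marked by four upright wire studs, 12 mm high and 6 mm thick, at 26 mm in x and y from this centre: a roll sits on the floor between them with about 5 mm of play, and the toaster's x sides are open for the fingers
- cradle1 (a point): centre of cradle 1 at the level of the rack floor, 200 mm above the counter, axes as the toaster's; cradles stand in a row along the toaster's y, 78 mm apart. Each is marked by four upright wire studs, 12 mm high and 6 mm thick, at 26 mm in x and y from this centre: a roll sits on the floor between them with about 5 mm of play, and the toaster's x sides are open for the fingers
- cradle2 (a point): centre of cradle 2 at the level of the rack floor, 200 mm above the counter, axes as the toaster's; cradles stand in a row along the toaster's y, 78 mm apart. Each is marked by four upright wire studs, 12 mm high and 6 mm thick, at 26 mm in x and y from this centre: a roll sits on the floor between them with about 5 mm of play, and the toaster's x sides are open for the fingers
- pale0: pale, straw-coloured crusty bread roll, a rigid flat-bottomed dome: 62 mm across at its widest (20 mm above the base), base 48 mm across, 44 mm tall, 60 g; a cross is marked on top. Origin: centre of the underside, z up. At the start on the slate; may be absent
- pale1: pale, straw-coloured crusty bread roll, a rigid flat-bottomed dome: 62 mm across at its widest (20 mm above the base), base 48 mm across, 44 mm tall, 60 g; a cross is marked on top. Origin: centre of the underside, z up. At the start on the slate; may be absent
- pale2: pale, straw-coloured crusty bread roll, a rigid flat-bottomed dome: 62 mm across at its widest (20 mm above the base), base 48 mm across, 44 mm tall, 60 g; a cross is marked on top. Origin: centre of the underside, z up. At the start on the slate; may be absent
- dark0: dark brown crusty bread roll, a rigid flat-bottomed dome: 62 mm across at its widest (20 mm above the base), base 48 mm across, 44 mm tall, 60 g; a cross is marked on top. Origin: centre of the underside, z up. At the start in a cradle of the rack; may be absent
- dark1: dark brown crusty bread roll, a rigid flat-bottomed dome: 62 mm across at its widest (20 mm above the base), base 48 mm across, 44 mm tall, 60 g; a cross is marked on top. Origin: centre of the underside, z up. At the start in a cradle of the rack; may be absent
- dark2: dark brown crusty bread roll, a rigid flat-bottomed dome: 62 mm across at its widest (20 mm above the base), base 48 mm across, 44 mm tall, 60 g; a cross is marked on top. Origin: centre of the underside, z up. At the start in a cradle of the rack; may be absent
- tray: fixed wooden tray with a white paper liner, outer 140 (x) x 250 (y) x 16 mm, rim 8 mm thick, inner floor 8 to 9 mm above the counter (inner area 124 x 234 mm). Origin: centre of the underside; long side along y. It holds three rolls in a row along y, about 70 mm apart
- slate: fixed dark slate slab without rim, 120 (x) x 230 (y) x 8 mm, on which the pale rolls start. Origin: centre of the underside
- tongs: steel serving tongs, locked shut and rigid, with black ends: 170 mm long along their own y, 24 mm wide (x), 16 mm tall, 90 g. Origin: centre of the underside, near the centre of mass. At the start flat on the counter
- rest: fixed dark wooden tongs rest, 60 (x) x 120 (y) mm: two saddles 12 mm thick at y = -50 and +50 mm, open between them down to a base plate 6 mm high. Each saddle is 38 mm wide inside (x) with cheeks from 24 to 38 mm above the counter. Origin: centre of the underside; the tongs lie along its y, either way round
- rest_seat (a point): where the middle of the tongs' underside belongs: mid-way between the two saddles, at the level of the saddle floors, 24 mm above the counter; axes as the rest's
- oil: bystander: green oil bottle, 60 mm across, 200 mm tall, origin at its base
- jam: bystander: amber jam jar, 64 mm across, 75 mm tall, origin at its base
- breadsticks: bystander: black cup 68 mm across, 100 mm tall, with breadsticks up to about 215 mm, origin at its base
- sign: bystander: blank white card on a dark metal block, 100 mm wide, about 75 mm tall, origin at its base
Mind the look-alikes: they are no part of the job. Of the things shaped like the tongs, the steel one is meant. What is shaped like the pale0 but blue is not meant.

How it is judged:
By the outcome, as a careful person would: the job done as asked, in the order asked, and still so for the second after the job is handed in, with the robot touching nothing.
Of pale0, pale1, pale2 only 2 to 3 are there at a start; the rules pass over those that are not, and their reading is None.
Of dark0, dark1, dark2 only 2 to 3 are there at a start; the rules pass over those that are not, and their reading is None.
At some moment in a run one of pale0, pale1, pale2, tongs may be knocked a few centimetres aside while the robot is not near it.
It also fails if it takes over 210 s, if anything falls off the work surface, if the arm or the gripper's body presses on something with over 40 N, if the wrist force passes 120 N, or if a joint passes its speed limit or range.

### The arm

A 7-joint arm with a two-finger parallel gripper is mounted at the origin on the work surface. World frame = base frame: x ahead of the robot, y to its left, z up, the work surface at z = 0. Lengths are in mm, angles in rad, forces in N, time in s.
With the tool pointing down it reaches from about 425 to 825 mm from the base axis. Payload 3.6 kg.
Tool frame: the origin (TCP) lies midway between the tips of the shut fingers; the grasp point (between the pads) lies 19 mm behind it (env.hold_point_z is the distance from the TCP to the grasp point, in mm); z points along the fingers, y is the line along which they close (so a half turn about z gives the same grasp; the last joint's range is limited). The gripper opens to 85 mm and grips with 20 to 120 N. Pads are 22 mm wide; open, the fingers measure 114 mm over their backs; the gripper's body (76 mm by 85 mm) begins 54 mm behind the grasp point. The pads swing forward as they close: fully open they stand 13 mm farther back than shut.
Start: joints at [-1.224, 0.615, -0.013, 1.423, 0.008, 1.103, -0.04], TCP at [237.317, 605.098, 231.297] pointing down, gripper open.
Joint ranges: [-3.12, 3.12], [-0.3, 2.06], [-1.34, 1.32], [0.26, 2.42], [-1.36, 4.5], [0.01, 1.98], [-2.84, 2.84]. Speed limits (rad/s): [2.79, 2.79, 3.14, 3.14, 3.14, 3.14, 3.14].

### API

Orientations are given as a 3x3 rotation matrix whose columns are the frame's x, y, z axes.
In Python, from bench import env gives the robot as it stands. The module is installed in compiled form; this text tells all that it offers.
- The arm moves only by the tool move_arm, never from a script. Its argument "increments" is one flat list of numbers, 4 for each row, row after row: the shift along the tool's x, y, z in units of 0.8 m (1.0 is 0.8 m), then the turn about the tool's z in units of 180 degrees (1.0 is 180 degrees). A call has exactly 10 rows; each row is the pose to reach, as a shift and turn from the pose commanded when the call began, along the tool's axes at that moment, turning the shorter way round; what a row does not reach only later rows make up. A row lasts 1/8 s, in which the tool goes at most 62.5 mm and 10.7 degrees, less where a joint would pass 70% of its speed; a pose out of reach is approached as far as the arm can. A call with a number of a shift or a turn outside -1 to 1 is refused whole. A call with a gripper value outside its range is refused whole. "claw" is the opening, from -1 (shut) to 1 (fully open), set as the call begins (left out, the last holds). The fingers move at their own pace and stop on an object; "grip_force" is the grip in N (left out, the last holds). Time passes only in rows, so rows that repeat a pose let the fingers close, or fill a call up. It gives the time, the measured TCP pose, the force, the opening and the grip force at its end, in the units of the state.
- env.get_obs(): the state, without advancing time (a new reading comes with each control period).
- env.camera(name): name is "scene" or "top"; returns a dict with "color" (384x512x3 uint8, red, green, blue), "range_z" (384x512 float32, mm along the optical axis (not along the pixel's ray), 0 where there is no reading), "fovy" (degrees; the focal length in pixels is half the picture's height over the tangent of half this angle, whatever the lens; pixels are square), "cx", "cy" (the principal point, pixels), "extrinsics" (4x4, takes a point from camera to world coordinates). Camera axes: x right, y down, z forward; pixel columns grow to the right and rows downward; lengths in mm; the calibration is good to about 2 mm. A picture is of the moment at which its call begins.
- env.job_done(): hands the job in; it is judged then, once.
The state is a dict: "time_s": time; "joints": joint angles; "joint_vel": joint speeds; "tau": joint torques, N m; "ee_pos": TCP position; "tool_rot": TCP orientation; "contact_force": force on the tool from outside, world axes, zero at the start; "wrist_torque": the same for the moment, N m; "width": opening from 0.0 (shut) to 1.0 (fully open); "finger_force": force on a finger pad.
Only numpy, scipy, OpenCV 4.12 (cv2) and the standard library are available. Lean on these libraries where they do the work, as an engineer would, in place of code of your own. Each camera call takes 0.05 s, during which the arm holds its last target. There are 200 camera calls.

## Working session

There is one attempt and no reset: what is moved stays moved. The work goes in short steps, Python scripts to look and compute and a tool call to move; the robot and the scene stay as the last step left them, time stands still between calls to the robot, and variables do not carry over. Pictures are saved under pics/ and viewed, at most 14 in all, crops included, and the job is handed in when it is done.

Besides the shell and the picture viewer there is one more tool, called after "Emit:" as a command line: name --argument value ..., lists and objects as JSON in quotes. move_arm: Moves the arm, as the interface text tells. Its arguments: {"type":"object","properties":{"increments":{"type":"array"},"claw":{"type":"number"},"grip_force":{"type":"number"}},"required":["increments"]}

```bash
mkdir -p pics; cat > h.py <<'E'
import numpy as np, cv2
from bench import env
def cam(n,save=None):
    c=env.camera(n)
    if save: cv2.imwrite(f'pics/{save}.png',c['color'][:,:,::-1])
    f=192/np.tan(np.radians(c['fovy'])/2)
    v,u=np.mgrid[0:384,0:512]; z=c['range_z']
    P=np.stack([(u-c['cx'])/f*z,(v-c['cy'])/f*z,z],-1)
    E=np.array(c['extrinsics']); W=P@E[:3,:3].T+E[:3,3]
    W[z==0]=np.nan
    return c,W
E
python3 - <<'E'
from h import *
for n in('scene','top'):
    c,W=cam(n,n+'0'); print(n,c['fovy'],np.array(c['extrinsics']).round(2).tolist(),(c['range_z']==0).mean())
    np.save(n+'W.npy',W); np.save(n+'C.npy',c['color'])
o=env.get_obs(); print(o['ee_pos'],o['tool_rot'],o['width'],o['contact_force'],env.hold_point_z)
E
```

```text
scene 42.23101238142423 [[0.7, 0.6, -0.39, 1211.71], [0.71, -0.6, 0.37, -607.22], [-0.01, -0.53, -0.85, 1568.72], [0.0, 0.0, 0.0, 1.0]] 0.003972371419270833
top 45.894907378044486 [[0.01, -0.99, 0.17, 323.2], [-1.0, -0.01, 0.02, 26.19], [-0.01, -0.17, -0.99, 1437.27], [0.0, 0.0, 0.0, 1.0]] 0.003997802734375
[237.0979865  604.47955167 230.27374632] [[-9.30968621e-01  3.65098299e-01 -8.10965733e-04]
 [ 3.65099199e-01  9.30966178e-01 -2.13315950e-03]
 [-2.38312371e-05 -2.28198750e-03 -9.99997396e-01]] 0.9995655179509833 [ 0.162224   -0.48280892  0.80756058] 18.700000000000003
```

View pics/scene0.png

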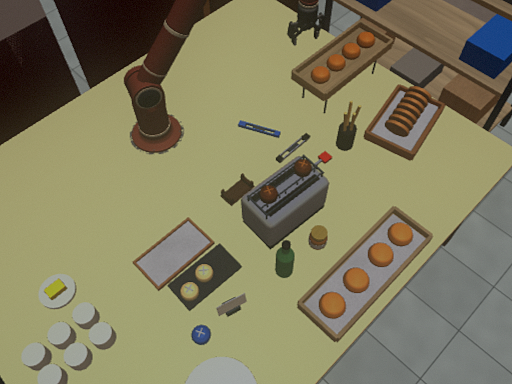

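View pics/top0.png

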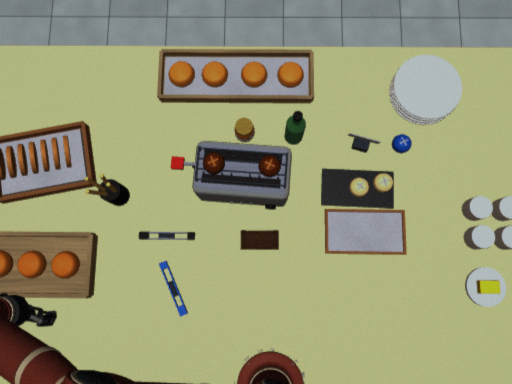

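The scene holds:
- **Top view, rolls:** dark rolls at (214,162) and (270,165). Pale rolls at (359,186) and (384,182), with a blue look-alike at (402,143).
- **Top view, tongs and fixtures:** steel tongs at (167,236), with a blue look-alike at (173,288). The rest is at (260,240), tray (365,232), slate (357,188), and red lever (178,163).
- **Other look-alikes:** orange rolls in the trays at (180..290,74) and (0..65,264), and not meant.

I choose the two dark rolls on the rack, the two straw rolls on the slate, and the steel tongs. Next I'll measure and check this in a crop.

```bash
cat > m.py <<'E'
from h import *
def rect(p):
    r=cv2.minAreaRect(p.astype(np.float32)); return np.round(r[0],1),np.round(r[1],1),round(r[2],1)
def comp(W,M):
    n,L,S,_=cv2.connectedComponentsWithStats(M.astype(np.uint8)); return [(W[L==i],S[i]) for i in range(1,n) if S[i,4]>25]
def roll(p):
    # circle fit by horizontal bands: use points above widest, enclosing circle
    return cv2.minEnclosingCircle(p[:,:2].astype(np.float32))
E
python3 - <<'E'
from m import *
for n in('scene','top'):
    W=np.load(n+'W.npy');C=np.load(n+'C.npy').astype(int);hsv=cv2.cvtColor(C.astype(np.uint8),cv2.COLOR_RGB2HSV)
    x,y,z=W[...,0],W[...,1],W[...,2]; print('==',n,'counter z',np.nanmedian(z[(x>300)&(x<800)&(abs(y)<500)]))
    for nm,M in dict(pale_or_dark_dome=(z>210)&(z<260)&(x>450)&(x<800)&(abs(y)<400),
      slate_rolls=(z>14)&(z<60)&(x>430)&(x<800)&(y<-130)&(y>-500),
      rest=(z>15)&(z<60)&(x>380)&(x<560)&(abs(y)<200), tongs=(z>9)&(z<30)&(x>300)&(x<650)&(y>150)&(y<450),
      toast=(z>140)&(z<206)&(x>450)&(x<800)&(abs(y)<210),
      red=(hsv[...,1]>180)&((hsv[...,0]<5)|(hsv[...,0]>175))&(C[...,0]>130)&(z>120),
      tall=(z>35)&(z<240)&(x>450)&(x<800)&(abs(y)<450),
      tray=(z>5)&(z<13)&(x>300)&(x<700)&(y<-100)).items():
        for p,s in comp(W,M):
            print(nm,s.tolist(),rect(p[:,:2]),'z',np.percentile(p[:,2],[2,50,98]).round(0))
c=np.load('topC.npy')[110:320,130:420,::-1]; cv2.imwrite('pics/crop1.png',cv2.resize(c,(783,567),interpolation=cv2.INTER_CUBIC))
E
```

```text
== scene counter z 4.89208205971363
pale_or_dark_dome [294, 158, 18, 22, 263] (array([627.6, 165.5]), array([66.6, 64.2]), 6.8) z [212. 238. 249.]
pale_or_dark_dome [259, 185, 22, 22, 287] (array([626.9,  11.8]), array([59.1, 58.1]), 88.2) z [212. 237. 250.]
slate_rolls [174, 229, 41, 47, 180] (array([ 512.3, -255.3]), array([ 74.6, 182.2]), 8.4) z [14. 17. 23.]
slate_rolls [194, 264, 22, 21, 287] (array([ 607.7, -274.1]), array([66.3, 72. ]), 59.2) z [15. 45. 57.]
slate_rolls [139, 266, 32, 23, 111] (array([ 484.6, -389.9]), array([ 52.4, 107.8]), 89.5) z [14. 18. 26.]
slate_rolls [180, 280, 20, 23, 289] (array([ 617. , -345.8]), array([61.3, 76.8]), 67.9) z [15. 46. 57.]
slate_rolls [218, 296, 29, 20, 212] (array([ 761.3, -287.9]), array([99.1, 18.2]), 73.5) z [17. 40. 59.]
slate_rolls [192, 325, 19, 20, 305] (array([ 751.9, -415.5]), array([57. , 57.5]), 46.2) z [20. 38. 49.]
rest [241, 173, 13, 15, 71] (array([437.9,  87.1]), array([20.5, 60.6]), 88.5) z [16. 28. 44.]
rest [221, 189, 14, 15, 78] (array([438. , -11.1]), array([21.6, 61.7]), 83.1) z [15. 27. 43.]
rest [182, 217, 18
[... 4092 characters left out ...]
 48.]
tall [171, 141, 121, 69, 5662] (array([623.6, 120.6]), array([342.9, 172.6]), 85.5) z [ 64. 175. 237.]
tall [374, 174, 19, 18, 259] (array([ 618.1, -348.2]), array([56.1, 53.8]), 89.0) z [36. 46. 56.]
tall [350, 178, 19, 18, 252] (array([ 604. , -273.2]), array([55.3, 55.8]), 56.9) z [36. 46. 56.]
tray [320, 167, 75, 42, 1585] (array([ 605.7, -274.1]), array([235.4, 124.5]), 86.9) z [ 5.  8. 13.]
tray [325, 209, 81, 45, 2420] (array([ 466.9, -295.1]), array([253. , 137.1]), 89.5) z [ 5.  9. 13.]
tray [462, 229, 8, 19, 28] (array([ 448.8, -605.7]), array([56.6, 19.2]), 0.9) z [ 5.  7. 13.]
tray [466, 267, 40, 20, 324] (array([ 330.6, -657.3]), array([ 57.8, 120.8]), 0.7) z [ 6. 10. 13.]
```

View pics/crop1.png

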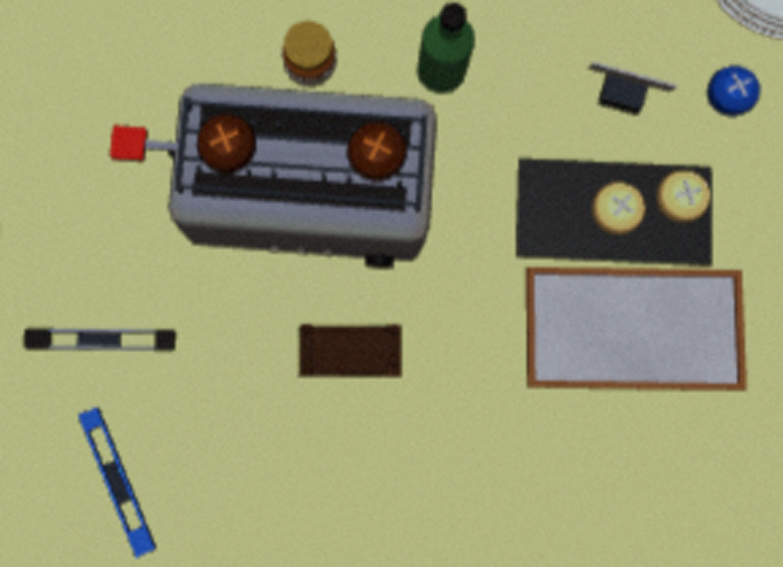

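The crop confirms it: dark rolls at crop (225,140) and (377,150), straw rolls at (620,206) and (685,195), blue roll rejected at (733,90), and steel tongs at (100,339) with the blue ones rejected. The measured heights and sizes fit the description: roll tops at about 247 and 55 mm, and a dark spacing of 153 ≈ 2×78 mm. Toaster centre is about (626.5,88), with its y axis turned 4°.

```bash
cat > p.py <<'E'
import sys, json
from h import *
# args: x,y,z,yaw,n waypoints ; yaw = world angle (deg) of tool y, mod 180
o=env.get_obs(); p=np.array(o['ee_pos']); R=np.array(o['tool_rot'])
y0=np.degrees(np.arctan2(R[1,1],R[0,1])); out=[]
for a in sys.argv[1:]:
    x,y,z,w,n=map(float,a.split(','))
    s=R.T@(np.array([x,y,z])-p)/800; t=-((w-y0+90)%180-90)/180
    print(np.round([*s,t],3).tolist(),'x',int(n))
print('t',round(o['time_s'],2),p.round(1),'yaw',round(y0,1),'w',round(o['width'],3),'F',np.round(o['contact_force'],1),'j',np.round(o['joints'],2))
E
python3 p.py 630.5,165.3,275,-4,10 630.5,165.3,196,-4,1
```

```text
[-0.658, -0.332, -0.055, 0.403] x 10
[-0.658, -0.331, 0.044, 0.403] x 1
t 0.1 [237.1 604.5 230.3] yaw 68.6 w 1.0 F [ 0.2 -0.5  0.8] j [-1.22  0.62 -0.01  1.42  0.01  1.1  -0.04]
```

Emit:
move_arm --increments '[-0.658,-0.332,-0.055,0.403,-0.658,-0.332,-0.055,0.403,-0.658,-0.332,-0.055,0.403,-0.658,-0.332,-0.055,0.403,-0.658,-0.332,-0.055,0.403,-0.658,-0.332,-0.055,0.403,-0.658,-0.332,-0.055,0.403,-0.658,-0.332,-0.055,0.403,-0.658,-0.332,-0.055,0.403,-0.658,-0.332,-0.055,0.403]' --claw 1 --grip_force 30

```text
time_s: 1.35
ee_pos: [632.4, 160.4, 275.0]
tool_rot: [[0.075, 0.997, 0.0], [0.997, -0.075, -0.003], [-0.003, 0.001, -1.0]]
contact_force: [-0.6, 0.5, 0.1]
width: 0.996
finger_force: 0.0
```

```bash
python3 p.py 630.5,165.3,275,-4,3 630.5,165.3,196,-4,7
```

```text
[0.006, -0.003, -0.0, -0.002] x 3
[0.006, -0.003, 0.099, -0.002] x 7
t 1.35 [632.4 160.4 275. ] yaw -4.3 w 0.996 F [-0.6  0.5  0.1] j [-0.48  0.61  0.36  1.36 -0.21  1.22 -0.18]
```

Emit:
move_arm --increments '[0,0,0,0,0,0,0,0,0,0,0.05,0,0,0,0.099,0,0,0,0.099,0,0,0,0.099,0,0,0,0.099,0,0,0,0.099,0,0,0,0.099,0,0,0,0.099,0]'

```text
time_s: 2.6
ee_pos: [630.5, 165.6, 196.3]
tool_rot: [[0.069, 0.998, 0.0], [0.998, -0.069, 0.0], [0.0, 0.0, -1.0]]
contact_force: [0.0, -0.2, -0.6]
width: 0.997
finger_force: 0.0
```

```bash
python3 p.py 630.5,165.3,196,-4,3 
```

```text
[-0.0, 0.0, 0.0, 0.0] x 3
t 2.6 [630.5 165.6 196.3] yaw -4.0 w 0.997 F [ 0.  -0.2 -0.6] j [-0.48  0.67  0.34  1.47 -0.24  1.04 -0.16]
```

Emit:
move_arm --increments '[0,0,0,0,0,0,0,0,0,0,0,0,0,0,0,0,0,0,0,0,0,0,-0.03,0,0,0,-0.08,0,0,0,-0.12,0,0,0,-0.12,0,0,0,-0.12,0]' --claw -1

```text
time_s: 3.85
ee_pos: [629.4, 165.7, 290.2]
tool_rot: [[0.069, 0.998, -0.003], [0.998, -0.069, -0.001], [-0.001, -0.003, -1.0]]
contact_force: [-0.0, 0.4, -0.8]
width: 0.702
finger_force: 32.7
```

```bash
python3 - <<'E'
from h import *
c,W=cam('scene'); cv2.imwrite('pics/g1.png',cv2.resize(c['color'][110:230,200:360,::-1],(640,480)))
E
python3 p.py 467,-245,292,-4,7 467,-245,30,0,6 467,-245,6,0,1
```

```text
[-0.526, -0.167, -0.001, 0.0] x 7
[-0.526, -0.166, 0.326, -0.022] x 6
[-0.526, -0.166, 0.356, -0.022] x 1
t 3.9 [629.3 165.7 289.8] yaw -4.0 w 0.698 F [ 0.3  0.1 -1.6] j [-0.49  0.59  0.36  1.33 -0.21  1.25 -0.19]
```

View pics/g1.png

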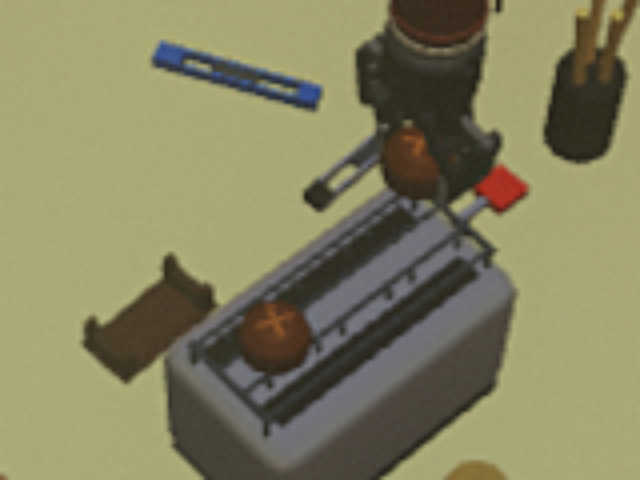

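Emit:
move_arm --increments '[-0.526,-0.167,-0.001,-0.022,-0.526,-0.167,-0.001,-0.022,-0.526,-0.167,-0.001,-0.022,-0.526,-0.167,-0.001,-0.022,-0.526,-0.167,-0.001,-0.022,-0.526,-0.167,-0.001,-0.022,-0.526,-0.167,-0.001,-0.022,-0.526,-0.167,0.08,-0.022,-0.526,-0.167,0.16,-0.022,-0.526,-0.167,0.22,-0.022]'

```text
time_s: 5.15
ee_pos: [466.5, -244.0, 112.8]
tool_rot: [[0.0, 1.0, -0.004], [1.0, -0.0, 0.002], [0.002, -0.004, -1.0]]
contact_force: [0.4, -0.7, -0.4]
width: 0.7
finger_force: 32.8
```

```bash
python3 p.py 467,-245,30,0,6 467,-245,6,0,1
```

```text
[-0.001, 0.001, 0.103, -0.0] x 6
[-0.001, 0.001, 0.133, -0.0] x 1
t 5.15 [ 466.5 -244.   112.8] yaw -0.0 w 0.7 F [ 0.4 -0.7 -0.4] j [ 0.22  0.6   0.33  1.92 -0.3   0.67  0.74]
```

Emit:
move_arm --increments '[0,0,0.05,0,0,0,0.09,0,0,0,0.11,0,0,0,0.12,0,0,0,0.128,0,0,0,0.132,0,0,0,0.134,0,0,0,0.134,0,0,0,0.134,0,0,0,0.134,0]'

```text
time_s: 6.4
ee_pos: [468.2, -245.0, 9.1]
tool_rot: [[-0.0, 1.0, 0.0], [1.0, 0.0, -0.0], [-0.0, 0.0, -1.0]]
contact_force: [0.0, -0.1, -0.6]
width: 0.7
finger_force: 32.8
```

```bash
python3 p.py 467,-245,5.5,0,1
```

```text
[-0.0, -0.001, 0.005, 0.0] x 1
t 6.4 [ 468.2 -245.     9.1] yaw 0.0 w 0.7 F [ 0.  -0.1 -0.6] j [ 0.29  0.77  0.23  1.97 -0.39  0.44  0.81]
```

Emit:
move_arm --increments '[0,0,0.004,0,0,0,0.004,0,0,0,0.004,0,0,0,0.004,0,0,0,-0.05,0,0,0,-0.12,0,0,0,-0.19,0,0,0,-0.26,0,0,0,-0.33,0,0,0,-0.33,0]' --claw 0.8

```text
time_s: 7.65
ee_pos: [470.2, -246.7, 277.7]
tool_rot: [[0.0, 1.0, 0.01], [1.0, -0.0, -0.005], [-0.005, 0.01, -1.0]]
contact_force: [-0.7, -0.7, -0.3]
width: 0.901
finger_force: 0.0
```

```bash
python3 p.py 622,11.3,275,-4,7 622,11.3,196,-4,1
```

```text
[0.323, 0.19, 0.004, 0.022] x 7
[0.323, 0.189, 0.103, 0.022] x 1
t 7.65 [ 470.2 -246.7  277.7] yaw -0.0 w 0.901 F [-0.7 -0.7 -0.3] j [ 0.14  0.4   0.44  1.72 -0.19  1.06  0.64]
```

Emit:
move_arm --increments '[0.32,0.192,0,0.022,0.32,0.192,0,0.022,0.32,0.192,0,0.022,0.32,0.192,0,0.022,0.32,0.192,0,0.022,0.32,0.192,0,0.022,0.32,0.192,0,0.022,0.32,0.192,0.04,0.022,0.32,0.192,0.08,0.022,0.32,0.192,0.097,0.022]' --claw 1

```text
time_s: 8.9
ee_pos: [619.8, 8.9, 193.5]
tool_rot: [[0.072, 0.997, -0.004], [0.997, -0.072, -0.001], [-0.001, -0.004, -1.0]]
contact_force: [0.4, -0.3, -0.1]
width: 0.998
finger_force: 0.0
```

Emit:
move_arm --increments '[0,0,0,0,0,0,0,0,0,0,0,0,0,0,0,0,0,0,0,0,0,0,0,0,0,0,0,0,0,0,0,0,0,0,0,0,0,0,0,0]'

```text
time_s: 10.15
ee_pos: [621.7, 11.1, 195.3]
tool_rot: [[0.069, 0.998, -0.0], [0.998, -0.069, -0.0], [-0.0, -0.0, -1.0]]
contact_force: [-0.1, -0.5, 1.0]
width: 0.999
finger_force: 0.0
```

```bash
cat > p.py <<'E'
import sys
from h import *
# args: base (x,y,z,yaw) or '-' for measured, then waypoints x,y,z,yaw
o=env.get_obs(); p=np.array(o['ee_pos']); R=np.array(o['tool_rot'])
y0=np.degrees(np.arctan2(R[1,1],R[0,1]))
print('t',round(o['time_s'],2),p.round(1),'yaw',round(y0,1),'w',round(o['width'],3),'F',np.round(o['contact_force'],1),'j',np.round(o['joints'],2))
if sys.argv[1]!='-':
    b=list(map(float,sys.argv[1].split(','))); p=np.array(b[:3]); y0=b[3]+(180 if abs(b[3]-y0)>90 and abs(b[3]-y0)<270 else 0)
    a=np.radians(y0); R=np.array([[-np.sin(a),np.cos(a),0],[np.cos(a),np.sin(a),0],[0,0,-1]])
for a in sys.argv[2:]:
    x,y,z,w=map(float,a.split(','))
    s=R.T@(np.array([x,y,z])-p)/800; t=-((w-y0+90)%180-90)/180
    print(np.round([*s,t],3).tolist(), 'rows',round(np.linalg.norm(s)*12.8,1))
E
python3 p.py - 622,11.3,196,-4
```

```text
t 10.15 [621.7  11.1 195.3] yaw -4.0 w 0.999 F [-0.1 -0.5  1. ] j [-0.28  0.63  0.38  1.57 -0.26  1.    0.11]
[0.0, 0.0, -0.001, 0.0] rows 0.0
```

Emit:
move_arm --increments '[0,0,0,0,0,0,0,0,0,0,0,0,0,0,0,0,0,0,0,0,0,0,-0.03,0,0,0,-0.08,0,0,0,-0.12,0,0,0,-0.12,0,0,0,-0.12,0]' --claw -1

```text
time_s: 11.4
ee_pos: [620.8, 11.4, 289.6]
tool_rot: [[0.069, 0.998, -0.003], [0.998, -0.069, 0.0], [-0.0, -0.003, -1.0]]
contact_force: [-0.3, -0.0, -0.2]
width: 0.696
finger_force: 32.7
```

```bash
python3 p.py 621.7,11.1,291.3,-4 468,-345,291,0 468,-345,100,0 468,-345,5.5,0
```

```text
t 11.4 [620.8  11.4 289.6] yaw -3.9 w 0.696 F [-0.3 -0.  -0.2] j [-0.29  0.55  0.41  1.43 -0.22  1.21  0.08]
[-0.457, -0.161, 0.0, -0.022] rows 6.2
[-0.457, -0.161, 0.239, -0.022] rows 6.9
[-0.457, -0.161, 0.357, -0.022] rows 7.7
```

Emit:
move_arm --increments '[-0.457,-0.161,0,-0.022,-0.457,-0.161,0,-0.022,-0.457,-0.161,0,-0.022,-0.457,-0.161,0,-0.022,-0.457,-0.161,0,-0.022,-0.457,-0.161,0,-0.022,-0.457,-0.161,0.06,-0.022,-0.457,-0.161,0.13,-0.022,-0.457,-0.161,0.2,-0.022,-0.457,-0.161,0.26,-0.022]'

```text
time_s: 12.65
ee_pos: [466.4, -343.3, 79.5]
tool_rot: [[-0.0, 1.0, -0.004], [1.0, 0.0, 0.003], [0.003, -0.004, -1.0]]
contact_force: [0.8, -0.1, -0.3]
width: 0.704
finger_force: 32.7
```

Emit:
move_arm --increments '[0,0,0.04,0,0,0,0.07,0,0,0,0.085,0,0,0,0.092,0,0,0,0.096,0,0,0,0.097,0,0,0,0.097,0,0,0,0.097,0,0,0,0.097,0,0,0,0.097,0]'

```text
time_s: 13.9
ee_pos: [468.0, -344.8, 5.8]
tool_rot: [[-0.0, 1.0, 0.0], [1.0, 0.0, -0.0], [-0.0, 0.0, -1.0]]
contact_force: [-0.6, 0.1, -0.5]
width: 0.702
finger_force: 32.7
```

```bash
python3 p.py - 468,-345,5.5,0
python3 p.py 468,-345,5.5,0 468,-345,210,0  604,-273.3,270,-4
```

```text
t 13.9 [ 468.  -344.8    5.8] yaw 0.0 w 0.702 F [-0.6  0.1 -0.5] j [ 0.43  0.83  0.28  1.82 -0.4   0.54  0.96]
[-0.0, 0.0, 0.0, 0.0] rows 0.0
t 13.9 [ 468.  -344.8    5.8] yaw 0.0 w 0.702 F [-0.6  0.1 -0.5] j [ 0.43  0.83  0.28  1.82 -0.4   0.54  0.96]
[0.0, 0.0, -0.256, -0.0] rows 3.3
[0.09, 0.17, -0.331, 0.022] rows 4.9
```

Emit:
move_arm --increments '[0,0,0,0,0,0,0,0,0,0,0,0,0,0,0,0,0,0,-0.05,0,0,0,-0.12,0,0,0,-0.19,0,0,0,-0.26,0,0.05,0,-0.3,0,0.1,0,-0.3,0]' --claw 0.8

```text
time_s: 15.15
ee_pos: [469.1, -265.4, 248.9]
tool_rot: [[0.001, 1.0, 0.006], [1.0, -0.001, -0.003], [-0.003, 0.006, -1.0]]
contact_force: [0.7, 0.3, -0.2]
width: 0.9
finger_force: 0.0
```

```bash
cat > look.py <<'E'
from m import *
import sys
for n in('scene','top'):
    c,W=cam(n,n+sys.argv[1]);z,x,y=W[...,2],W[...,0],W[...,1]
    h=cv2.cvtColor(c['color'],cv2.COLOR_RGB2HSV)
    for nm,M in dict(slate=(z>28)&(z<65)&(x>540)&(x<700)&(y<-130)&(y>-500),tray=(z>28)&(z<65)&(x>380)&(x<540)&(y<-130)&(y>-500),
       rack=(z>216)&(z<250)&(x>560)&(x<700)&(y>-40)&(y<230),tongs=(z>9)&(z<60)&(x>370)&(x<650)&(y>-100)&(y<480)&((h[...,1]<90)|(z>22)) ).items():
        for p,s in comp(W,M): print(n,nm,s.tolist(),rect(p[:,:2]),'z',np.percentile(p[:,2],[2,50,98]).round(0),'rgb',np.median(c['color'][s[1]:s[1]+s[3],s[0]:s[0]+s[2]].reshape(-1,3),0))
E
python3 look.py 1; python3 p.py -
```

```text
scene slate [195, 264, 19, 18, 251] (array([ 606.3, -273.7]), array([57. , 57.2]), 15.8) z [30. 47. 57.] rgb [152.5 140.   91. ]
scene slate [181, 282, 19, 18, 266] (array([ 622.2, -348.5]), array([57.9, 55.7]), 45.4) z [31. 46. 58.] rgb [158. 144.  93.]
scene tray [176, 233, 17, 17, 232] (array([ 469.2, -244.8]), array([56.3, 58.6]), 5.5) z [30. 46. 57.] rgb [81. 57. 38.]
scene tray [153, 251, 18, 18, 242] (array([ 469.4, -342.9]), array([59.2, 55.6]), 71.7) z [30. 46. 57.] rgb [82. 59. 39.]
scene tongs [276, 133, 35, 31, 210] (array([442.7, 332.1]), array([ 46.8, 177.1]), 1.9) z [ 9. 16. 25.] rgb [165. 163. 114.]
scene tongs [336, 136, 14, 14, 99] (array([577.7, 467.8]), array([60.1, 20.9]), 4.2) z [11. 38. 60.] rgb [51. 49. 34.]
scene tongs [241, 173, 14, 14, 66] (array([438.8,  96.3]), array([27.7, 58.6]), 89.6) z [10. 28. 42.] rgb [75.5 62.5 44. ]
scene tongs [221, 189, 13, 13, 57] (array([437.3, -10.4]), array([61.5, 14. ]), 1.7) z [12. 28. 44.] rgb [71. 60. 40.]
scene tongs [243, 218, 18, 20, 62] (array([594.5, -43.5]), array([ 10.4, 103.7]), 84.5) z [10. 47. 59.] rgb [70. 66.
[... 380 characters left out ...]
p tongs [117, 185, 13, 20, 88] (array([570.8, 466.5]), array([17.1, 57.7]), 80.4) z [10. 37. 58.] rgb [12. 11. 10.]
top tongs [201, 199, 39, 5, 48] (array([552.6, 162.1]), array([120.6,   7.1]), 83.4) z [14. 47. 59.] rgb [81. 81. 67.]
top tongs [241, 230, 5, 19, 64] (array([436.2,  88.1]), array([56. , 12.1]), 0.4) z [22. 28. 43.] rgb [50. 31. 19.]
top tongs [274, 230, 4, 19, 65] (array([437.2, -12.4]), array([55.7,  9.8]), 0.1) z [22. 27. 41.] rgb [51. 32. 20.]
top tongs [139, 232, 56, 8, 315] (array([446.6, 330.3]), array([ 23.1, 173.9]), 0.4) z [10. 14. 22.] rgb [107.  112.   96.5]
t 15.25 [ 469.1 -259.1  246.1] yaw 0.4 w 0.895 F [0.5 1.3 0.7] j [ 0.17  0.45  0.44  1.74 -0.23  1.    0.7 ]
```

```bash
python3 p.py 468,-265,245.5,0 605,-273.3,100,-4 605,-273.3,4,-4
```

```text
t 15.25 [ 469.1 -259.1  246.1] yaw 0.4 w 0.895 F [0.5 1.3 0.7] j [ 0.17  0.45  0.44  1.74 -0.23  1.    0.7 ]
[-0.01, 0.171, 0.182, 0.022] rows 3.2
[-0.01, 0.171, 0.302, 0.022] rows 4.4
```

Emit:
move_arm --increments '[-0.01,0.08,0.03,0.022,-0.01,0.15,0.09,0.022,-0.01,0.171,0.16,0.022,-0.01,0.171,0.2,0.022,-0.01,0.171,0.22,0.022,-0.01,0.171,0.25,0.022,-0.01,0.171,0.28,0.022,-0.01,0.171,0.295,0.022,-0.01,0.171,0.302,0.022,-0.01,0.171,0.302,0.022]' --claw 1

```text
time_s: 16.5
ee_pos: [605.1, -273.2, 4.8]
tool_rot: [[0.069, 0.998, 0.001], [0.998, -0.069, -0.001], [-0.001, 0.001, -1.0]]
contact_force: [-0.8, -0.2, 0.5]
width: 1.0
finger_force: 0.0
```

```bash
python3 p.py - 605,-273.3,4,-4
```

```text
t 16.5 [ 605.1 -273.2    4.8] yaw -4.0 w 1.0 F [-0.8 -0.2  0.5] j [ 0.21  0.92  0.33  1.57 -0.4   0.72  0.66]
[-0.0, -0.0, 0.001, 0.0] rows 0.0
```

Emit:
move_arm --increments '[0,0,0,0,0,0,0,0,0,0,0,0,0,0,0,0,0,0,-0.02,0,0,0,-0.09,0,0,0,-0.16,0,0,0,-0.23,0,0,0,-0.3,0,0,0,-0.36,0]' --claw -1

```text
time_s: 17.75
ee_pos: [604.6, -272.9, 295.4]
tool_rot: [[0.069, 0.998, 0.002], [0.998, -0.069, -0.001], [-0.001, 0.002, -1.0]]
contact_force: [-0.3, -0.3, -1.1]
width: 0.698
finger_force: 33.0
```

```bash
python3 p.py 605,-273.3,292.5,-4 631.8,165.8,292,-4 631.8,165.8,198,-4 621.2,10.2,292,-4 621.2,10.2,198,-4
```

```text
t 17.75 [ 604.6 -272.9  295.4] yaw -4.0 w 0.698 F [-0.3 -0.3 -1.1] j [ 0.15  0.62  0.46  1.29 -0.27  1.29  0.54]
[0.55, -0.005, 0.001, -0.0] rows 7.0
[0.55, -0.005, 0.118, -0.0] rows 7.2
[0.355, -0.005, 0.001, -0.0] rows 4.5
[0.355, -0.005, 0.118, -0.0] rows 4.8
```

```bash
python3 - <<'E'
from h import *
c,W=cam('top'); d,V=cam('scene')
np.save('tC.npy',c['color']);np.save('sC.npy',d['color'])
M=np.array(c['extrinsics']); N=np.array(d['extrinsics'])
def proj(c,p):
    E=np.linalg.inv(np.array(c['extrinsics'])); f=192/np.tan(np.radians(c['fovy'])/2); q=E[:3,:3]@np.array(p)+E[:3,3]
    return q[0]/q[2]*f+c['cx'],q[1]/q[2]*f+c['cy']
a=np.radians(-4); C=np.array([626.5,88.]); ex=np.array([np.cos(a),np.sin(a)]); ey=np.array([-np.sin(a),np.cos(a)])
out=[]
for cc,(u0,v0,w,h) in((c,(192,138,102,70)),(d,(238,150,94,70))):
    s=7; im=cv2.resize(cc['color'][v0:v0+h,u0:u0+w,::-1],None,fx=s,fy=s,interpolation=cv2.INTER_CUBIC); im=cv2.convertScaleAbs(im,alpha=1.6)
    for k in(-78,0,78):
        for sx in(-26,26):
            for sy in(-26,26):
                p=C+ex*sx+ey*(sy+k); u,v=proj(cc,[*p,212]); cv2.circle(im,(int((u+.5-u0)*s),int((v+.5-v0)*s)),6,(0,255,0),1)
    cv2.imwrite(f'pics/stud{len(out)}.png',im); out.append(1)
E
```

```text
(no output)
```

View pics/stud0.png

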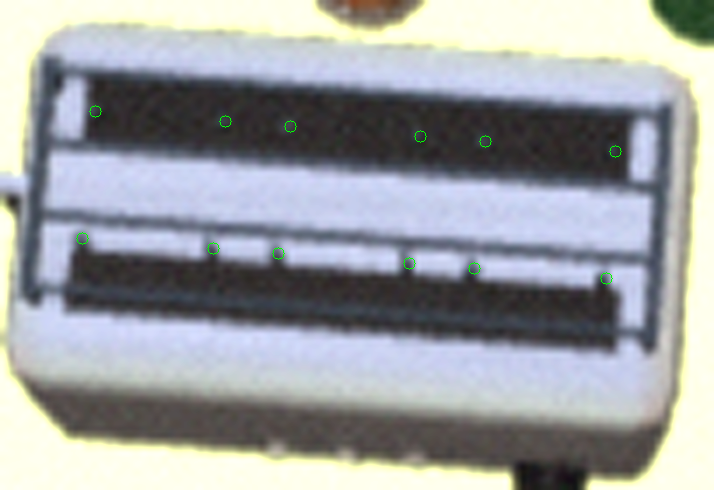

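View pics/stud1.png

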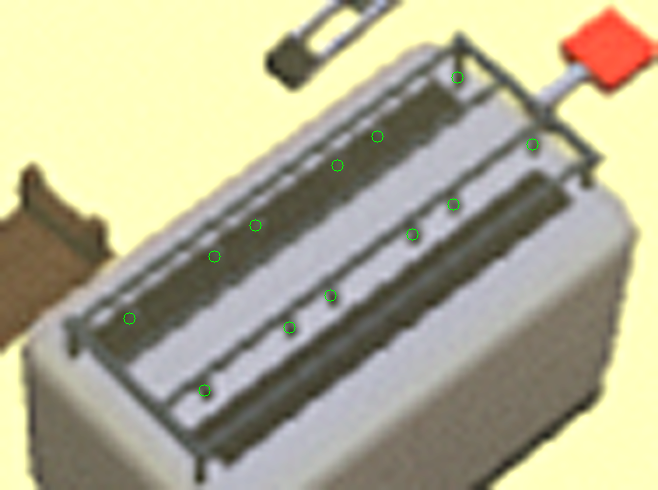

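Both crops show the visible studs at the predicted circles (top: (212,248), (408,263), (605,278); scene: (289,328), (453,204)). The cradle geometry is therefore right to about 1–2 mm, and I'll place pale0 in the far cradle.

Emit:
move_arm --increments '[0.55,-0.005,0,0,0.55,-0.005,0,0,0.55,-0.005,0,0,0.55,-0.005,0,0,0.55,-0.005,0,0,0.55,-0.005,0,0,0.55,-0.005,0,0,0.55,-0.005,0,0,0.55,-0.005,0.04,0,0.55,-0.005,0.08,0]'

```text
time_s: 19.1
ee_pos: [630.7, 165.7, 227.2]
tool_rot: [[0.07, 0.998, -0.0], [0.998, -0.07, -0.001], [-0.001, -0.0, -1.0]]
contact_force: [-0.8, 0.0, -1.8]
width: 0.7
finger_force: 33.0
```

Emit:
move_arm --increments '[0,0,0,0,0,0,0,0,0,0,0.01,0,0,0,0.02,0,0,0,0.03,0,0,0,0.036,0,0,0,0.036,0,0,0,0.036,0,0,0,0.036,0,0,0,0.036,0]'

```text
time_s: 20.35
ee_pos: [631.3, 166.5, 199.5]
tool_rot: [[0.069, 0.998, 0.0], [0.998, -0.069, 0.0], [0.0, 0.0, -1.0]]
contact_force: [0.0, 0.0, -1.1]
width: 0.699
finger_force: 33.0
```

```bash
python3 p.py - 631.8,165.8,197.5,-4
```

```text
t 20.35 [631.3 166.5 199.5] yaw -4.0 w 0.699 F [ 0.   0.  -1.1] j [-0.52  0.68  0.42  1.47 -0.3   1.06 -0.11]
[-0.001, 0.001, 0.003, 0.0] rows 0.0
```

Emit:
move_arm --increments '[-0.001,0,0.003,0,-0.001,0,0.003,0,-0.001,0,0.003,0,-0.001,0,0.003,0,-0.001,0,0.003,0,-0.001,0,-0.03,0,-0.001,0,-0.08,0,-0.001,0,-0.115,0,-0.1,0,-0.115,0,-0.18,0,-0.115,0]' --claw 0.8

```text
time_s: 21.6
ee_pos: [622.6, 40.2, 291.8]
tool_rot: [[0.066, 0.998, 0.001], [0.998, -0.066, -0.0], [-0.0, 0.001, -1.0]]
contact_force: [1.3, -0.2, -0.1]
width: 0.903
finger_force: 0.0
```

```bash
python3 look.py 2 | egrep 'slate|rack'; python3 p.py 621.4,22.3,291.5,-4 619.8,-348.3,290,-4 619.8,-348.3,4.5,-4
```

```text
scene slate [181, 282, 19, 18, 266] (array([ 622.1, -348. ]), array([58. , 56.4]), 49.9) z [30. 46. 58.] rgb [162.5 148.5  96. ]
scene rack [295, 159, 18, 17, 236] (array([634.3, 166.3]), array([57.5, 57.3]), 56.2) z [219. 238. 249.] rgb [158.  144.5  98.5]
top slate [373, 173, 20, 20, 286] (array([ 618.1, -347.9]), array([58. , 56.2]), 40.4) z [31. 44. 56.] rgb [181.  170.5 108. ]
top rack [203, 152, 22, 22, 379] (array([630.1, 164.6]), array([58.1, 58.6]), 1.9) z [218. 237. 246.] rgb [184.5 175.  111. ]
t 21.7 [621.5  28.8 292.8] yaw -4.9 w 0.9 F [-0.4 -0.9  0.1] j [-0.35  0.55  0.47  1.43 -0.24  1.22  0.05]
[-0.462, 0.03, 0.002, -0.0] rows 5.9
[-0.462, 0.03, 0.359, -0.0] rows 7.5
```

Emit:
move_arm --increments '[-0.462,0.03,0,0,-0.462,0.03,0,0,-0.462,0.03,0,0,-0.462,0.03,0,0,-0.462,0.03,0,0,-0.462,0.03,0,0,-0.462,0.03,0.07,0,-0.462,0.03,0.14,0,-0.462,0.03,0.21,0,-0.462,0.03,0.27,0]' --claw 1

```text
time_s: 22.95
ee_pos: [620.6, -328.8, 73.0]
tool_rot: [[0.069, 0.998, -0.001], [0.998, -0.069, 0.001], [0.001, -0.001, -1.0]]
contact_force: [0.5, 0.7, 0.3]
width: 1.003
finger_force: 0.0
```

Emit:
move_arm --increments '[0,0,0,0,0,0,0,0,0,0,0.03,0,0,0,0.06,0,0,0,0.08,0,0,0,0.088,0,0,0,0.088,0,0,0,0.088,0,0,0,0.088,0,0,0,0.088,0]'

```text
time_s: 24.2
ee_pos: [621.1, -329.5, 5.3]
tool_rot: [[0.069, 0.998, 0.001], [0.998, -0.069, -0.0], [-0.0, 0.001, -1.0]]
contact_force: [-0.9, -0.4, -0.7]
width: 0.999
finger_force: 0.0
```

```bash
python3 p.py - 619.5,-348,4.5,-4
```

```text
t 24.2 [ 621.1 -329.5    5.3] yaw -4.0 w 0.999 F [-0.9 -0.4 -0.7] j [ 0.28  0.97  0.35  1.44 -0.4   0.8   0.7 ]
[-0.023, -0.0, 0.001, 0.0] rows 0.3
```

Emit:
move_arm --increments '[-0.01,0,0,0,-0.023,-0.001,0,0,-0.023,-0.001,0,0,-0.023,-0.001,0,0,-0.023,-0.001,0,0,-0.023,-0.001,0,0,-0.023,-0.001,0,0,-0.023,-0.001,0,0,-0.023,-0.001,0,0,-0.023,-0.001,0,0]'

```text
time_s: 25.45
ee_pos: [618.8, -347.7, 4.9]
tool_rot: [[0.069, 0.998, -0.0], [0.998, -0.069, -0.0], [-0.0, -0.0, -1.0]]
contact_force: [-1.0, 0.0, 0.6]
width: 1.001
finger_force: 0.0
```

```bash
python3 - <<'E'
from m import *
c,W=cam('scene'); print([ (rect(p[:,:2])) for p,s in comp(W,(W[...,2]>28)&(W[...,2]<60)&(W[...,0]>550)&(W[...,0]<690)&(W[...,1]<-250)&(W[...,1]>-450)&(c['color'][...,0]>100))])
E
python3 p.py - 619.5,-348,4.5,-4
```

```text
[(array([ 621.4, -367.5]), array([51.8, 21.7]), 4.3)]
t 25.5 [ 618.8 -347.7    4.9] yaw -4.0 w 1.001 F [0.4 0.6 0.3] j [ 0.3   0.98  0.35  1.42 -0.4   0.82  0.71]
[-0.0, 0.001, 0.001, 0.0] rows 0.0
```

Emit:
move_arm --increments '[0,0,0,0,0,0,0,0,0,0,0,0,0,0,0,0,0,0,-0.02,0,0,0,-0.09,0,0,0,-0.16,0,0,0,-0.23,0,0,0,-0.3,0,0,0,-0.36,0]' --claw -1

```text
time_s: 26.75
ee_pos: [618.6, -347.8, 296.1]
tool_rot: [[0.069, 0.998, 0.002], [0.998, -0.069, -0.001], [-0.001, 0.002, -1.0]]
contact_force: [1.0, -0.4, -1.0]
width: 0.697
finger_force: 32.9
```

```bash
python3 p.py 618.8,-347.7,292.9,-4  621.2,10.2,292,-4 621.2,10.2,198,-4
```

```text
t 26.75 [ 618.6 -347.8  296.1] yaw -4.0 w 0.697 F [ 1.  -0.4 -1. ] j [ 0.28  0.71  0.45  1.12 -0.29  1.37  0.62]
[0.446, -0.028, 0.001, -0.0] rows 5.7
[0.446, -0.028, 0.119, -0.0] rows 5.9
```

Emit:
move_arm --increments '[0.446,-0.028,0,0,0.446,-0.028,0,0,0.446,-0.028,0,0,0.446,-0.028,0,0,0.446,-0.028,0,0,0.446,-0.028,0,0,0.446,-0.028,0,0,0.446,-0.028,0.04,0,0.446,-0.028,0.08,0,0.446,-0.028,0.08,0]'

```text
time_s: 28.0
ee_pos: [619.0, 8.9, 226.7]
tool_rot: [[0.071, 0.997, -0.006], [0.998, -0.071, -0.001], [-0.001, -0.006, -1.0]]
contact_force: [-0.3, -0.5, -1.0]
width: 0.706
finger_force: 32.9
```

Emit:
move_arm --increments '[0,0,0,0,0,0,0,0,0,0,0.01,0,0,0,0.02,0,0,0,0.03,0,0,0,0.036,0,0,0,0.038,0,0,0,0.038,0,0,0,0.038,0,0,0,0.038,0]'

```text
time_s: 29.25
ee_pos: [621.2, 9.8, 198.8]
tool_rot: [[0.069, 0.998, 0.001], [0.998, -0.069, -0.0], [0.0, 0.001, -1.0]]
contact_force: [-0.1, -0.2, -1.0]
width: 0.699
finger_force: 32.9
```

```bash
python3 p.py - 621.2,10.2,197.5,-4
```

```text
t 29.25 [621.2   9.8 198.8] yaw -4.0 w 0.699 F [-0.1 -0.2 -1. ] j [-0.3   0.63  0.43  1.56 -0.29  1.01  0.14]
[0.001, -0.0, 0.002, 0.0] rows 0.0
```

Emit:
move_arm --increments '[0.001,0,0.002,0,0.001,0,0.002,0,0.001,0,0.002,0,0.001,0,0.002,0,0.001,0,0.002,0,0.001,0,-0.03,0,0.001,0,-0.08,0,0.001,0,-0.115,0,0.001,-0.06,-0.115,0,0.001,-0.12,-0.115,0]' --claw 0.8

```text
time_s: 30.5
ee_pos: [524.5, 17.1, 290.7]
tool_rot: [[0.069, 0.998, 0.001], [0.998, -0.069, -0.0], [-0.0, 0.001, -1.0]]
contact_force: [0.1, 0.3, 0.2]
width: 0.895
finger_force: 0.0
```

Emit:
move_arm --increments '[0,-0.07,0,0,0,-0.1,0,0,0,-0.1,0,0,0,-0.1,0,0,0,-0.1,0,0,0,-0.1,0,0,0,-0.1,0,0,0,-0.1,0,0,0,-0.1,0,0,0,-0.1,0,0]' --claw 1

```text
time_s: 31.75
ee_pos: [445.5, 22.7, 290.5]
tool_rot: [[0.069, 0.998, -0.0], [0.998, -0.069, -0.0], [-0.0, -0.0, -1.0]]
contact_force: [-0.5, 0.6, -0.2]
width: 0.997
finger_force: 0.0
```

```bash
python3 look.py 3 | egrep 'slate|rack|tongs|tray'; python3 - <<'E'
from m import *
for n in('top','scene'):
    c,W=cam(n);x,y,z=np.moveaxis(W,-1,0); C=c['color'].astype(int)
    M=(x>370)&(x<530)&(y>215)&(y<450)&(z>9)&(z<24)&(C[...,2]<C[...,0]+30)
    p=max((p for p,s in comp(W,M)),key=len)[:,:2]; l=cv2.fitLine(p.astype(np.float32),cv2.DIST_L2,0,.01,.01).ravel(); print(n,len(p),l.round(3),rect(p),p[:,1].min(),p[:,1].max())
E
python3 p.py -
```

```text
scene tray [176, 233, 18, 17, 225] (array([ 470.2, -243.8]), array([57.8, 57.7]), 23.5) z [29. 47. 58.] rgb [84. 60. 40.]
scene tray [153, 251, 18, 17, 246] (array([ 470.8, -343.1]), array([57.8, 55.9]), 25.8) z [30. 46. 58.] rgb [84. 60. 40.]
scene rack [294, 159, 19, 17, 244] (array([632.7, 165.1]), array([59.1, 55.5]), 89.8) z [219. 237. 248.] rgb [155. 140.  97.]
scene rack [258, 185, 19, 18, 268] (array([622.8,   6.7]), array([59.5, 56.6]), 14.3) z [220. 238. 248.] rgb [150. 140.  98.]
scene tongs [275, 131, 36, 31, 210] (array([443.5, 336.3]), array([ 38.5, 189.7]), 0.3) z [ 9. 17. 25.] rgb [169. 167. 117.]
scene tongs [336, 136, 14, 14, 102] (array([576.6, 468.8]), array([62.8, 21.3]), 0.8) z [10. 36. 59.] rgb [52. 50. 34.]
scene tongs [241, 173, 13, 13, 64] (array([430.9,  90.2]), array([25.6, 73.6]), 75.8) z [12. 28. 45.] rgb [76. 63. 43.]
scene tongs [221, 189, 14, 14, 55] (array([437. , -10.4]), array([14.6, 59.7]), 89.5) z [18. 30. 47.] rgb [74. 61. 41.]
scene tongs [243, 218, 18, 20, 58] (array([598.6, -45.4]), array([ 8.9, 97.5]), 82.5) z [16. 47. 59.] rgb [72. 68. 57.]
[... 568 characters left out ...]
9.9) z [11. 38. 58.] rgb [10.   9.   9.5]
top tongs [201, 199, 29, 4, 37] (array([553.1, 178.1]), array([90. ,  5.4]), 82.6) z [26. 48. 59.] rgb [72.  72.5 57.5]
top tongs [139, 232, 56, 8, 317] (array([446.4, 330.9]), array([ 23.4, 175. ]), 0.8) z [ 9. 15. 21.] rgb [104.5 109.   93. ]
top 318 [ 1.10000e-02 -1.00000e+00  4.46511e+02  3.32461e+02] (array([446.5, 332. ]), array([ 23.1, 178.6]), 0.5) 242.6316551198669 421.2475375788706
scene 203 [ 1.00000e-03 -1.00000e+00  4.48009e+02  3.32756e+02] (array([445.8, 331.4]), array([176.8,  38.7]), 88.0) 242.74094957203454 419.5968184172791
t 31.95 [445.6  22.7 290.6] yaw -4.0 w 1.002 F [-0.5  0.2 -0.4] j [-0.49  0.25  0.5   1.9  -0.14  1.03 -0.  ]
```

```bash
python3 p.py 445.5,22.7,290.5,-4 446.8,331.2,290,0.5 446.8,331.2,100,.5 446.8,331.2,2,.5
```

```text
t 31.95 [445.6  22.7 290.6] yaw -4.0 w 1.002 F [-0.5  0.2 -0.4] j [-0.49  0.25  0.5   1.9  -0.14  1.03 -0.  ]
[0.385, -0.025, 0.001, -0.025] rows 4.9
[0.385, -0.025, 0.238, -0.025] rows 5.8
[0.385, -0.025, 0.361, -0.025] rows 6.8
```

Emit:
move_arm --increments '[0.385,-0.025,0,-0.025,0.385,-0.025,0,-0.025,0.385,-0.025,0,-0.025,0.385,-0.025,0,-0.025,0.385,-0.025,0,-0.025,0.385,-0.025,0.05,-0.025,0.385,-0.025,0.12,-0.025,0.385,-0.025,0.19,-0.025,0.385,-0.025,0.25,-0.025,0.385,-0.025,0.28,-0.025]'

```text
time_s: 33.2
ee_pos: [445.4, 330.6, 63.7]
tool_rot: [[-0.01, 1.0, -0.004], [1.0, 0.01, -0.003], [-0.003, -0.004, -1.0]]
contact_force: [-0.0, 0.6, 0.4]
width: 1.001
finger_force: 0.0
```

Emit:
move_arm --increments '[0,0,0,0,0,0,0,0,0,0,0.03,0,0,0,0.06,0,0,0,0.075,0,0,0,0.078,0,0,0,0.078,0,0,0,0.078,0,0,0,0.078,0,0,0,0.078,0]'

```text
time_s: 34.45
ee_pos: [447.0, 331.5, 4.4]
tool_rot: [[-0.01, 1.0, 0.0], [1.0, 0.01, 0.0], [0.0, 0.0, -1.0]]
contact_force: [-0.0, 0.5, -0.5]
width: 0.996
finger_force: 0.0
```

```bash
python3 p.py - 446.8,331.2,2,.5; python3 - <<'E'
from h import *
c,W=cam('scene'); cv2.imwrite('pics/tg.png',cv2.resize(c['color'][90:200,230:370,::-1],(700,550)))
E
```

```text
t 34.45 [447.  331.5   4.4] yaw 0.5 w 0.996 F [-0.   0.5 -0.5] j [-0.81  0.8   0.21  1.9  -0.33  0.48 -0.36]
[-0.0, -0.0, 0.003, 0.0] rows 0.0
```

View pics/tg.png

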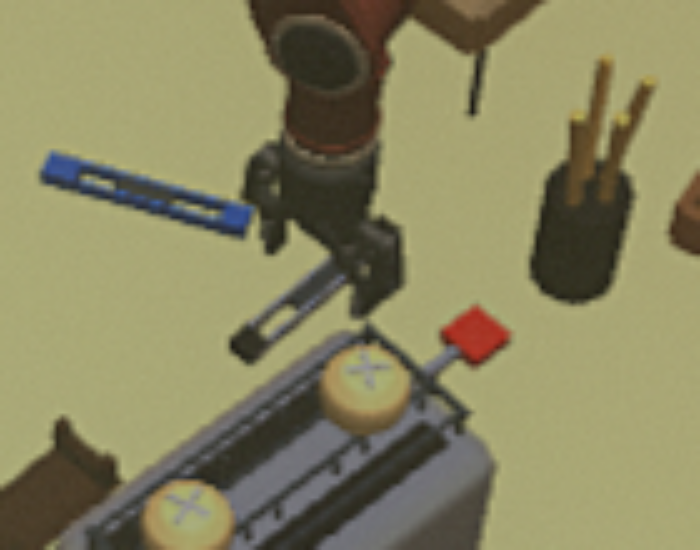

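The crop shows the gripper straddling the steel tongs at (300,300), with the blue tongs clear at (245,220) and both pale rolls seated at (365,385) and (185,520). I'll close and lift.

Emit:
move_arm --increments '[0,0,0.001,0,0,0,0.001,0,0,0,0.001,0,0,0,0.001,0,0,0,0.001,0,0,0,0.001,0,0,0,-0.03,0,0,0,-0.08,0,0,0,-0.12,0,0,0,-0.12,0]' --claw -1 --grip_force 50

```text
time_s: 35.75
ee_pos: [448.1, 332.2, 102.1]
tool_rot: [[-0.01, 1.0, 0.004], [1.0, 0.01, 0.003], [0.003, 0.004, -1.0]]
contact_force: [0.2, -0.7, -1.8]
width: 0.263
finger_force: 49.8
```

```bash
python3 p.py 447,331.5,100.4,.5 437,38,100,.5 437,38,29,.5; python3 - <<'E'
from m import *
for n in ('scene','top'):
    c,W=cam(n);x,y,z=np.moveaxis(W,-1,0)
    for yy in range(230,440,15):
        q=(abs(x-447)<35)&(abs(y-yy)<8)&(z>70)&(z<128); print(n,yy,q.sum(),np.nanmedian(x[q]).round(1) if q.any() else '',np.nanmedian(z[q]).round(1) if q.any() else '')
E
```

```text
t 35.75 [448.1 332.2 102.1] yaw 0.6 w 0.263 F [ 0.2 -0.7 -1.8] j [-0.86  0.65  0.29  1.85 -0.27  0.68 -0.41]
[-0.367, -0.016, 0.001, -0.0] rows 4.7
[-0.367, -0.016, 0.089, -0.0] rows 4.8
scene 230 0  
scene 245 25 448.6 113.6
scene 260 24 450.3 115.6
scene 275 20 454.9 114.4
scene 290 18 449.5 111.0
scene 305 23 445.3 111.1
scene 320 36 449.3 115.2
scene 335 35 443.1 117.7
scene 350 6 436.7 113.2
scene 365 0  
scene 380 0  
scene 395 2 451.4 117.2
scene 410 16 448.4 116.6
scene 425 8 449.1 113.9
top 230 0  
top 245 33 446.2 111.3
top 260 45 445.7 112.3
top 275 21 454.8 108.2
top 290 21 437.3 108.2
top 305 28 450.3 109.9
top 320 41 445.1 109.6
top 335 0  
top 350 0  
top 365 0  
top 380 0  
top 395 0  
top 410 0  
top 425 0
```

Emit:
move_arm --increments '[-0.367,-0.016,0,0,-0.367,-0.016,0,0,-0.367,-0.016,0,0,-0.367,-0.016,0,0,-0.367,-0.016,0,0,-0.367,-0.016,0,0,-0.367,-0.016,0,0,-0.367,-0.016,0.02,0,-0.367,-0.016,0.04,0,-0.367,-0.016,0.04,0]'

```text
time_s: 37.1
ee_pos: [435.8, 39.5, 66.9]
tool_rot: [[-0.013, 1.0, -0.004], [1.0, 0.013, 0.0], [0.0, -0.004, -1.0]]
contact_force: [0.4, 0.9, -1.6]
width: 0.262
finger_force: 49.7
```

Emit:
move_arm --increments '[0,0,0,0,0,0,0,0,0,0,0.01,0,0,0,0.02,0,0,0,0.03,0,0,0,0.04,0,0,0,0.046,0,0,0,0.046,0,0,0,0.046,0,0,0,0.046,0]'

```text
time_s: 38.35
ee_pos: [437.0, 37.7, 31.5]
tool_rot: [[-0.01, 1.0, 0.001], [1.0, 0.01, 0.0], [0.0, 0.001, -1.0]]
contact_force: [-0.0, -0.9, -0.3]
width: 0.26
finger_force: 49.7
```

```bash
python3 p.py - 437,38,28,.5
```

```text
t 38.35 [437.   37.7  31.5] yaw 0.5 w 0.26 F [-0.  -0.9 -0.3] j [-0.23  0.65  0.13  2.21 -0.28  0.3   0.16]
[0.0, -0.0, 0.004, 0.0] rows 0.1
```

Emit:
move_arm --increments '[0,0,0.002,0,0,0,0.004,0,0,0,0.004,0,0,0,0.004,0,0,0,0.004,0,0,0,0.004,0,0,0,0.004,0,0,0,0.004,0,0,0,0.004,0,0,0,0.004,0]'

```text
time_s: 39.6
ee_pos: [436.8, 37.6, 28.1]
tool_rot: [[-0.01, 1.0, -0.0], [1.0, 0.01, -0.0], [-0.0, -0.0, -1.0]]
contact_force: [1.0, 0.3, -1.3]
width: 0.263
finger_force: 49.7
```

Emit:
move_arm --increments '[0,0,0,0,0,0,0,0,0,0,0,0,0,0,0,0,0,0,-0.02,0,0,0,-0.08,0,0,0,-0.15,0,0,0,-0.22,0,0,0,-0.28,0,0,0,-0.3,0]' --claw 0.2

```text
time_s: 40.85
ee_pos: [438.0, 37.6, 271.2]
tool_rot: [[-0.01, 1.0, 0.006], [1.0, 0.01, 0.001], [0.001, 0.006, -1.0]]
contact_force: [1.4, -0.5, -1.2]
width: 0.599
finger_force: 0.0
```

```bash
python3 look.py 4 | egrep 'rack|tray|tongs'; python3 p.py 437,37.7,268.5,.5  500,230,268,-4 639.5,271.6,268,-4 639.5,271.6,195,-4
```

```text
scene tray [176, 233, 17, 17, 227] (array([ 471.3, -244.1]), array([56.6, 55.7]), 43.3) z [29. 46. 57.] rgb [84. 59. 40.]
scene tray [153, 251, 18, 18, 242] (array([ 470. , -343.5]), array([57. , 56.1]), 16.8) z [29. 47. 58.] rgb [84. 60. 41.]
scene rack [294, 159, 19, 17, 250] (array([634.3, 164.4]), array([59.3, 55.1]), 79.4) z [218. 238. 248.] rgb [155. 142.  97.]
scene rack [258, 186, 19, 18, 264] (array([624.9,   4.9]), array([58.6, 56.5]), 5.7) z [219. 238. 249.] rgb [154. 140.  98.]
scene tongs [336, 136, 15, 14, 98] (array([577.9, 467.7]), array([61.7, 21.9]), 3.5) z [10. 40. 59.] rgb [53. 51. 35.]
scene tongs [218, 171, 38, 33, 400] (array([431.9,  38.6]), array([ 73.3, 176.9]), 0.3) z [10. 36. 48.] rgb [101.5  99.   86. ]
scene tongs [242, 215, 19, 23, 63] (array([595.3, -44.1]), array([ 11.5, 105.4]), 84.1) z [10. 48. 59.] rgb [72. 68. 57.]
top tray [341, 221, 20, 19, 302] (array([ 467.7, -244.1]), array([56.2, 58.9]), 0.3) z [31. 44. 56.] rgb [74. 40. 21.]
top tray [373, 221, 20, 20, 307] (array([ 466.7, -342. ]), array([59.9, 56.8]), 43.1) z [31. 45. 56.] rgb [75.5 40.  
[... 238 characters left out ...]
 [174. 166. 109.]
top tongs [118, 185, 11, 20, 87] (array([571.9, 466.9]), array([17.7, 59.3]), 84.0) z [12. 38. 57.] rgb [8. 7. 8.]
top tongs [199, 198, 31, 5, 37] (array([553.1, 180.3]), array([94.4,  5.9]), 82.7) z [27. 48. 59.] rgb [57. 56. 49.]
top tongs [231, 235, 4, 8, 31] (array([437.3, 120.2]), array([22., 10.]), 0.6) z [35. 38. 47.] rgb [43.5 34.  32. ]
top tongs [279, 236, 9, 8, 62] (array([435.9, -35.3]), array([22. , 25.2]), 1.0) z [32. 39. 43.] rgb [52.5 51.5 40.5]
t 40.95 [437.8  37.7 270. ] yaw 0.6 w 0.597 F [0.6 1.1 0.3] j [-0.4   0.25  0.34  1.95 -0.1   0.96 -0.  ]
[0.24, 0.081, 0.001, 0.025] rows 3.2
[0.29, 0.256, 0.001, 0.025] rows 5.0
[0.29, 0.256, 0.092, 0.025] rows 5.1
```

```bash
python3 - <<'E'
from h import *
a=cv2.imread('pics/scene4.png')[145:250,205:345]; b=cv2.imread('pics/top4.png')[135:250,160:300]
cv2.imwrite('pics/chk.png',np.vstack([cv2.resize(a,(400,300)),cv2.resize(b,(400,300))]))
E
```

```text
(no output)
```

View pics/chk.png

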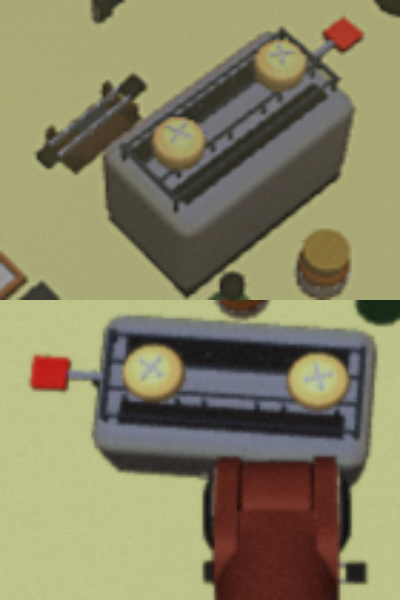

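Emit:
move_arm --increments '[0.29,0.02,0,0.025,0.29,0.02,0,0.025,0.29,0.02,0,0.025,0.29,0.02,0,0.025,0.29,0.1,0,0.025,0.29,0.17,0,0.025,0.29,0.24,0,0.025,0.29,0.256,0,0.025,0.29,0.256,0,0.025,0.29,0.256,0,0.025]' --claw -1

```text
time_s: 42.2
ee_pos: [638.2, 271.9, 267.0]
tool_rot: [[0.068, 0.998, -0.003], [0.998, -0.068, -0.0], [-0.0, -0.003, -1.0]]
contact_force: [-0.2, -0.3, -0.0]
width: -0.0
finger_force: 0.0
```

Emit:
move_arm --increments '[0,0,0,0,0,0,0,0,0,0,0.04,0,0,0,0.075,0,0,0,0.08,0,0,0,0.08,0,0,0,0.08,0,0,0,0.08,0,0,0,0.08,0,0,0,0.08,0]'

```text
time_s: 43.45
ee_pos: [639.5, 271.6, 204.3]
tool_rot: [[0.069, 0.998, 0.0], [0.998, -0.069, 0.0], [0.0, 0.0, -1.0]]
contact_force: [-0.6, 0.4, 0.3]
width: 0.002
finger_force: 0.0
```

```bash
python3 p.py - 639.7,271.6,196,-4 639.7,271.6,170,-4 639.7,271.6,152,-4
```

```text
t 43.45 [639.5 271.6 204.3] yaw -4.0 w 0.002 F [-0.6  0.4  0.3] j [-0.56  0.72  0.26  1.32 -0.19  1.13 -0.36]
[-0.0, 0.0, 0.01, 0.0] rows 0.1
[-0.0, 0.0, 0.043, 0.0] rows 0.5
[-0.0, 0.0, 0.065, 0.0] rows 0.8
```

Emit:
move_arm --increments '[0,0,0.01,0,0,0,0.02,0,0,0,0.03,0,0,0,0.04,0,0,0,0.05,0,0,0,0.06,0,0,0,0.066,0,0,0,0.066,0,0,0,0.066,0,0,0,0.066,0]'

```text
time_s: 44.7
ee_pos: [639.3, 271.6, 150.9]
tool_rot: [[0.069, 0.998, -0.0], [0.998, -0.069, -0.0], [-0.0, -0.0, -1.0]]
contact_force: [-0.3, 0.1, 0.1]
width: -0.003
finger_force: 0.0
```

Emit:
move_arm --increments '[0,0,0,0,0,0,-0.03,0,0,0,-0.08,0,0,0,-0.14,0,0,0,-0.16,0,-0.0,-0.07,-0.16,0,0,-0.14,-0.16,0,0,-0.2,-0.16,0,0,-0.24,-0.16,0,0,-0.24,-0.16,0]'

```text
time_s: 45.95
ee_pos: [445.0, 285.6, 279.0]
tool_rot: [[0.065, 0.998, -0.003], [0.998, -0.065, 0.0], [-0.0, -0.003, -1.0]]
contact_force: [0.4, -0.0, 0.1]
width: -0.002
finger_force: 0.0
```

```bash
python3 look.py 5 | egrep 'rack|tray|tongs'; python3 - <<'E'
from m import *
for n in('scene','top'):
    c,W=cam(n);h=cv2.cvtColor(c['color'],cv2.COLOR_RGB2HSV)
    M=(h[...,1]>180)&((h[...,0]<5)|(h[...,0]>175))&(c['color'][...,0]>130)&(W[...,2]>100)
    for p,s in comp(W,M): print(n,rect(p[:,:2]),np.nanmedian(p[:,2]))
E
python3 p.py -
```

```text
scene tray [176, 233, 17, 17, 230] (array([ 470.8, -244.4]), array([57.4, 56.3]), 40.1) z [30. 47. 58.] rgb [81. 57. 39.]
scene tray [153, 251, 18, 18, 242] (array([ 469.9, -342.9]), array([56.4, 56.9]), 18.9) z [30. 46. 57.] rgb [82. 58. 40.]
scene rack [294, 159, 19, 18, 251] (array([633.9, 165.2]), array([60. , 55.4]), 47.4) z [217. 237. 249.] rgb [146.  132.5  94.5]
scene rack [256, 186, 21, 18, 263] (array([625.6,   5.5]), array([59.4, 56.5]), 79.5) z [220. 238. 249.] rgb [143.  126.5  94. ]
scene tongs [336, 136, 14, 14, 94] (array([577.1, 465.7]), array([61.4, 25.6]), 1.8) z [11. 36. 57.] rgb [51. 49. 33.]
scene tongs [218, 171, 38, 33, 385] (array([437.5,  48.8]), array([ 63.4, 194.1]), 1.0) z [20. 37. 47.] rgb [99. 97. 85.]
scene tongs [242, 214, 19, 24, 63] (array([595.3, -45.4]), array([  9. , 106.5]), 81.8) z [17. 48. 59.] rgb [70. 66. 56.]
top tray [341, 221, 20, 19, 297] (array([ 467. , -244.2]), array([57.5, 56.9]), 26.1) z [30. 45. 56.] rgb [76. 41. 21.]
top tray [373, 221, 20, 20, 303] (array([ 467. , -342.2]), array([58.5, 57.6]), 28.8) z [30. 45. 56.] rgb [77. 41. 22.]
top rack [203, 152, 22, 22, 379] (array([629.8, 164.6]), array([57.5, 59.2]), 27.2) z [221. 237. 247.] rgb [180.  170.  108.5]
top rack [260, 156, 23, 22, 381] (array([621.7,   6.9]), array([60. , 58.2]), 53.0) z [221. 237. 246.] rgb [179. 170. 111.]
top tongs [203, 200, 27, 3, 32] (array([552.6, 173.4]), array([81.6,  1.8]), 86.2) z [35. 48. 59.] rgb [95. 95. 74.]
top tongs [231, 230, 57, 19, 459] (array([437.4,  38.8]), array([ 57. , 173.3]), 0.7) z [22. 36. 43.] rgb [63. 51. 50.]
scene (array([642.2, 272.5]), array([35.9, 36.4]), 74.3) 152.50650994393254
top (array([639. , 272.4]), array([32.1, 33.8]), 1.2) 149.68111831151623
t 46.15 [449.  284.3 279. ] yaw -4.0 w 0.002 F [ 0.6  0.2 -0.4] j [-0.8   0.39  0.28  1.7  -0.12  1.07 -0.55]
```

View pics/scene5.png

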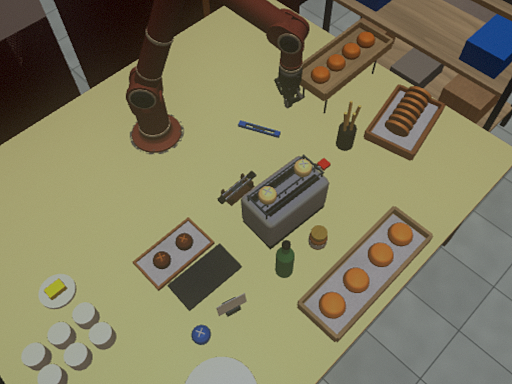

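The picture shows everything in place: dark rolls in the tray at (162,260) and (185,241), pale rolls on the rack at (268,195) and (303,166), and the tongs in the rest at (237,187). The lever at (322,164) is latched at z≈150. I'm handing in.

```bash
python3 -c "
from bench import env
print(env.job_done())"
```

```text
the job is handed in; nothing more can be done
None
```

The job is handed in: both dark rolls are in the tray, both pale rolls are on the rack in cradles of their own, the steel tongs are in their rest, and the lever was pressed last and stays down by itself.

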